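Switch off the warming plate and lift the bun with the tongs

TASK

Turn the warming plate's knob clockwise until it clicks over into its off position, then pick up the kitchen tongs, close them on the warm bun and lift it about 10 cm above the plate. Do not touch the bun with the gripper or drop it, and leave the other things where they stand. Finish while still holding the bun up in the squeezed tongs.

Things in the scene. Friction and masses are not known exactly. Their poses are not given: they have to be found in the camera images.
- board: Fixed dark wooden board, 220 (x) x 290 (y) x 26 mm, on which the warming plate stands. Origin: centre of its underside.
- warmer: Fixed white warming plate, a low box 134 (x) x 212 (y) x 26 mm, with a round dark steel plate of 118 mm diameter on its right (-y) part and a black knob on its left (+y) part. Origin: centre of its underside. The plate's top is 30 mm above the origin (56 mm above the work surface), its centre at y = -42 mm; the knob's axis is at y = +73 mm.
- plate_centre (a point): Centre of the round plate's upper face, 56 mm above the work surface.
- knob_grip (a point): Point on the knob's upright axis, halfway up its bar grip (77 mm above the work surface). The bar is 44 mm long along this point's x axis, 12 mm thick along its y axis and 26 mm tall, its top 89 mm above the work surface; it stands on a disc of 44 mm diameter. The point turns with the knob.
- knob (a joint): Knob angle in rad, growing clockwise seen from above: 0 = on (start), 1.2 = fully off. A sprung detent stands in the way from about 0.25 to 0.95, its hump at 0.6; past the hump the knob is pushed on towards off. Stops at -0.05 and 1.25; peak torque about 0.07 N m.
- bun: Loose round sesame bun, upright on the plate: 48 mm diameter (widest and nearly straight-sided from 11 to 18 mm above its underside), 37 mm tall, domed, 40 g. Origin: centre of its underside.
- bun_centre (a point): Centre of the bun, 18.5 mm above its underside.
- tongs: Loose steel kitchen tongs, 233 mm long, 100 g, lying so that the two upright arms open sideways. Origin: midline, underside, halfway from hinge to jaws. x points to the jaws, z up: hinge at x = -95 mm (loop to -124), jaws centred at +95 (tips +115), 26 mm tall, scooped inside. Each arm has a black grip pad, x from -37 to +37 mm, 30 mm tall; squeeze the pads together across y.
- tongs_grip (a point): Midpoint between the two grip pads, 15 mm above the underside; same axes as the tongs. Grip here, fingers closing along y. Width over the pads: 60 mm open, about 44 mm with the jaws closed on the bun.
- tongs_jaws (a point): Midpoint between the jaws, 95 mm ahead of tongs_grip along x, 13 mm above the underside; the bun belongs here.
- tongs_left (a joint): Closing angle of the left arm in rad: 0 = fully open (jaw gap 80 mm), 0.13 = stop (gap about 31 mm); about 0.085 when closed on the bun. The right arm mirrors it. The jaw gap shrinks by 2 mm for every 1 mm that the pads are squeezed together. Springs open them: about 4 N at the pads to begin closing, 6 N at the bun.
- mug_1: Bystander: white mug with dark stripes, 86 mm across, 90 mm tall, near left corner. Origin under its centre.
- spice_a: Bystander: glass spice jar with black cap, 41 mm diameter, 105 mm tall, at the far edge, left of the other spice jar. Origin under its centre.
- spice_b: Bystander: glass spice jar with black cap, 41 mm diameter, 105 mm tall, at the far edge, right of the other one. Origin under its centre.
- shaker: Bystander: small grey shaker, 44 mm diameter, 90 mm tall, at the far edge, right of the spice jars. Origin under its centre.
Mind the look-alikes: they are no part of the job. What is shaped like the bun but pink is not meant.

How it is judged:
By the outcome, as a careful person would: the job done as asked, in the order asked, and still so for the second after the job is handed in, while the arm keeps its last pose, push and grip.
It also fails if it takes over 62 s, if anything falls off the work surface, if the arm or the gripper's body presses on something with over 40 N, if the wrist force passes 120 N, or if a joint passes its speed limit or range.

ROBOT

A 6-joint arm with a two-finger parallel gripper is mounted at the origin on a cart in front of the work surface, level with it; the furniture and walls round the work are solid. World frame = base frame: x ahead of the robot, y to its left, z up, the work surface at z = 0. Lengths are in mm, angles in rad, forces in N, time in s.
With the tool pointing down it reaches from about 350 to 850 mm from the base axis. Payload 8.1 kg.
Tool frame: the origin (TCP) lies at the very end of the fingers, on their centre line; the grasp point (between the pads) lies behind it (manip.tcp_to_grasp is the z of the grasp point in the tool frame, in mm); z points along the fingers, y is the direction in which the jaws open and shut (so a half turn about z gives the same grasp; the last joint's range is limited). The gripper opens to 93 mm and grips with 3 to 60 N. Pads are 15 mm wide; open, the fingers measure 128 mm over their backs; the gripper's body (75 mm by 188 mm) begins 65 mm behind the grasp point.
Start: joints at [1.221, 0.13, 1.488, -0, 1.523, -0.085], TCP at [157.008, 579.097, 218.635] pointing down, gripper open.
Joint ranges: [-2.96, 2.96], [-0.89, 2.26], [0.02, 2.5], [-1.34, 4.48], [0, 2.73], [-2.66, 2.66]. Speed limits (rad/s): [2.39, 2.39, 2.79, 3.14, 3.14, 3.14].

INTERFACE

Orientations are given as a rotation vector (axis times angle).
In Python, from rig import manip, vision, ticket gives the robot as it stands.
- The arm moves only by the tool play_rows, never from a script. Its argument "deltas" is a list of rows, each an object of numbers: "x", "y", "z": the shift along the world's x, y, z in m; "ax", "ay", "az": the turn, a rotation vector about the world's x, y, z in rad; "fingers": the closure, from 0 (fully open) to 1 (shut). In form: [{"x": .., "y": .., "z": .., "ax": .., "ay": .., "az": .., "fingers": ..}, ...]. A call has 1 to 8 rows; each row shifts and turns the commanded pose from where the row before left it; what a row does not reach is not made up. A row lasts 1/10 s, in which the tool goes at most 50 mm and 8.59 degrees, less where a joint would pass 70% of its speed; a pose out of reach is approached as far as the arm can. A call is refused whole if a number of a shift passes 0.05 or a number of a turn 0.15, either way. A call with a gripper value outside its range is refused whole. The fingers move at their own pace and stop on an object; the grip force is fixed at half the most. Time passes only in rows, so rows that do not move let the fingers close. It gives the time, the measured TCP pose, the force and the opening at its end, in the units of the state.
- manip.get_obs(): the state, without advancing time (a new reading comes with each control period).
- vision.camera(name): name is "side" or "top"; returns a dict with "pixels" (400x640x3 uint8, red, green, blue), "fx", "fy", "cx", "cy" (pixels), "extrinsics" (4x4, takes a point from world to camera coordinates). Camera axes: x right, y down, z forward; pixel columns grow to the right and rows downward; lengths in mm; the calibration is good to about 2 mm. A picture is of the moment at which its call begins. There is no depth.
- ticket.close_job(): hands the job in, once; it reports no verdict.
The state is a dict: "clock": time; "joint_pos": joint angles; "joint_velocities": joint speeds; "joint_efforts": joint torques, N m; "tool_pos": TCP position; "tool_rot": TCP orientation; "ft_force": force on the tool from outside, world axes, zero at the start; "wrist_torque": the same for the moment, N m; "grip_width": finger opening in mm.
Only numpy, scipy, OpenCV 4.12 (cv2) and the standard library are available. Lean on these libraries where they do the work, as an engineer would, in place of code of your own. Each camera call takes 0.05 s, during which the arm holds its last target.

## Working session

There is one attempt and no reset: what is moved stays moved. The work goes in short steps, Python scripts to look and compute and a tool call to move; the robot and the scene stay as the last step left them, time stands still between calls to the robot, and variables do not carry over. Pictures are saved under pics/ and viewed, and the job is handed in when it is done.

Besides the shell and the picture viewer there is one more tool, called after "Call:" as name(argument=value, ...), one argument or row to a line, values as JSON. play_rows: Moves the arm, as the interface text tells. Its arguments: {"type":"object","properties":{"deltas":{"type":"array"}},"required":["deltas"]}

```bash
mkdir -p pics; ls
python3 - <<'E'
from rig import manip, vision
import cv2
o=manip.get_obs(); print(o, manip.tcp_to_grasp)
for n in("side","top"):
    c=vision.camera(n); cv2.imwrite(f"pics/{n}0.png",c["pixels"][:,:,::-1]); print(n,c["fx"],c["fy"],c["cx"],c["cy"],c["extrinsics"])
E
```

```text
pics
{'clock': 0.0, 'joint_pos': array([ 1.22058797e+00,  1.31186613e-01,  1.48925174e+00, -3.37848851e-05,
        1.52298868e+00, -8.54434728e-02]), 'joint_velocities': array([ 4.28937351e-04,  1.43316218e-03, -7.09668696e-04, -2.20138078e-05,
       -8.88903402e-04,  6.97770124e-04]), 'joint_efforts': array([-3.09824587e-03, -5.59863746e+01, -4.91739964e+01,  7.64266681e-02,
        3.58397292e-02, -6.55502140e-05]), 'tool_pos': array([156.83282214, 578.56098543, 217.58736847]), 'tool_rot': array([-4.14627306e-01, -3.11374324e+00,  2.82446871e-03]), 'ft_force': array([-0.19130615, -1.03841218,  0.05833756]), 'wrist_torque': array([ 0.02256578, -0.01338057, -0.00462108]), 'grip_width': 92.9955792590832} -18.8
side 387.1941173705195 387.1941173705195 320.4021237384229 197.31062381465486 [[-9.56600221e-01 -2.90998746e-01 -1.53540341e-02  5.29931529e+02]
 [-1.68732468e-01  5.96092659e-01 -7.84985921e-01  1.43862017e+02]
 [ 2.37582346e-01 -7.48326982e-01 -6.19323306e-01  8.36306652e+02]
 [ 0.00000000e+00  0.00000000e+00  0.00000000e+00  1.00000000e+00]]
top 448.39977669823577 448.39977669823577 314.395935073869 210.81450226963574 [[-2.21551959e-02 -9.99368203e-01 -2.77910291e-02  4.02142601e+01]
 [-9.86999724e-01  2.62902486e-02 -1.58557145e-01  5.59377325e+02]
 [ 1.59187602e-01  2.39168734e-02 -9.86958606e-01  1.04678027e+03]
 [ 0.00000000e+00  0.00000000e+00  0.00000000e+00  1.00000000e+00]]
```

View pics/top0.png

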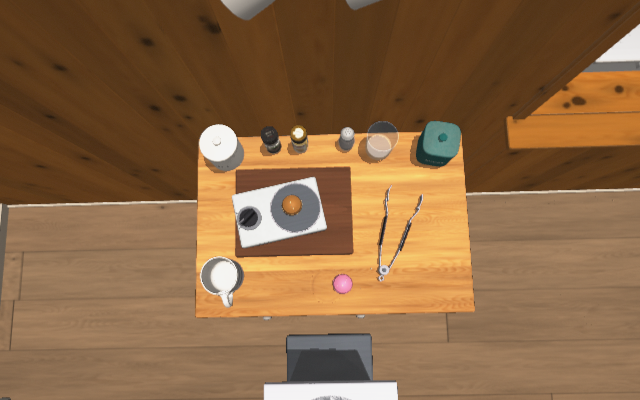

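View pics/side0.png

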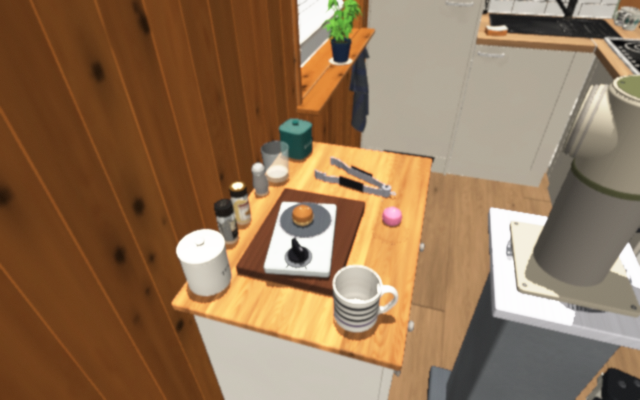

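The top view shows the plate unit around (280,212) px, the knob at (249,217), the bun at (291,204), the tongs with hinge near (384,271) and jaws near (388,190) and (420,198), and the pink decoy at (343,284). Next I zoom in for exact pixels.

```bash
cat > h.py <<'E'
import numpy as np, cv2
from rig import manip, vision
def cam(n,save=None):
    c=vision.camera(n)
    if save: cv2.imwrite(save,c["pixels"][:,:,::-1])
    return c
def back(c,u,v,z):
    E=np.array(c["extrinsics"]);R=E[:3,:3];t=E[:3,3]
    o=-R.T@t; d=R.T@np.array([(u-c["cx"])/c["fx"],(v-c["cy"])/c["fy"],1])
    return o+d*(z-o[2])/d[2]
def proj(c,p):
    E=np.array(c["extrinsics"]);q=E[:3,:3]@np.array(p,float)+E[:3,3]
    return np.array([c["fx"]*q[0]/q[2]+c["cx"],c["fy"]*q[1]/q[2]+c["cy"]])
def crop(c,u0,v0,w,h,s,f):
    im=c["pixels"][v0:v0+h,u0:u0+w,::-1]
    im=cv2.resize(im,None,fx=s,fy=s,interpolation=cv2.INTER_CUBIC)
    for i in range(0,w,10):
        cv2.putText(im,str(u0+i),(i*s,8),0,.3,(255,255,0),1); cv2.line(im,(i*s,10),(i*s,14),(255,255,0),1)
    for i in range(0,h,10):
        cv2.putText(im,str(v0+i),(0,i*s+3),0,.3,(255,255,0),1)
    cv2.imwrite(f,im)
E
python3 - <<'E'
from h import *
c=cam("top"); crop(c,225,165,110,85,7,"pics/t1.png"); crop(c,365,180,70,105,5,"pics/t2.png")
c=cam("side"); crop(c,255,190,110,95,6,"pics/s1.png"); crop(c,300,145,110,85,7,"pics/s2.png")
E
```

```text
(no output)
```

View pics/t1.png

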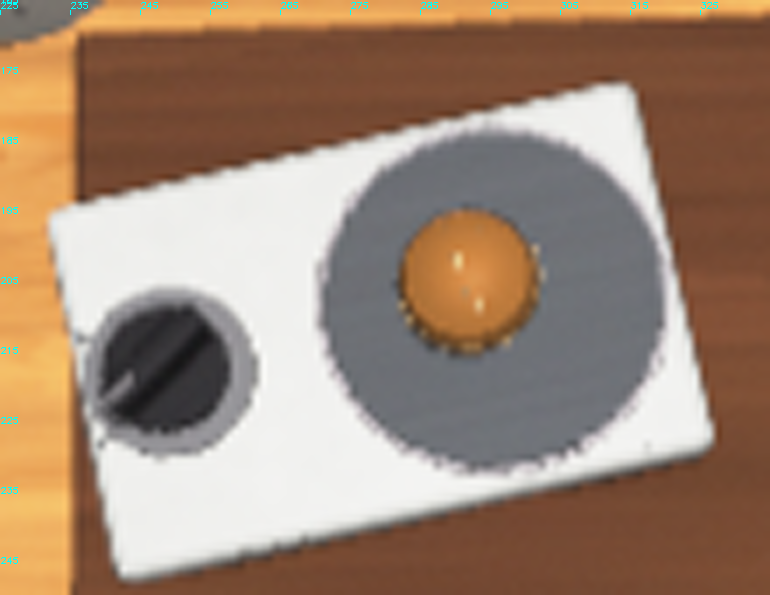

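View pics/t2.png

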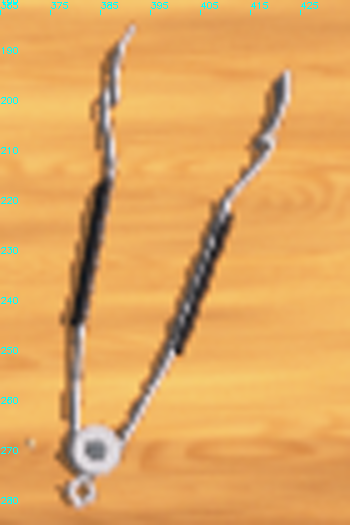

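View pics/s1.png

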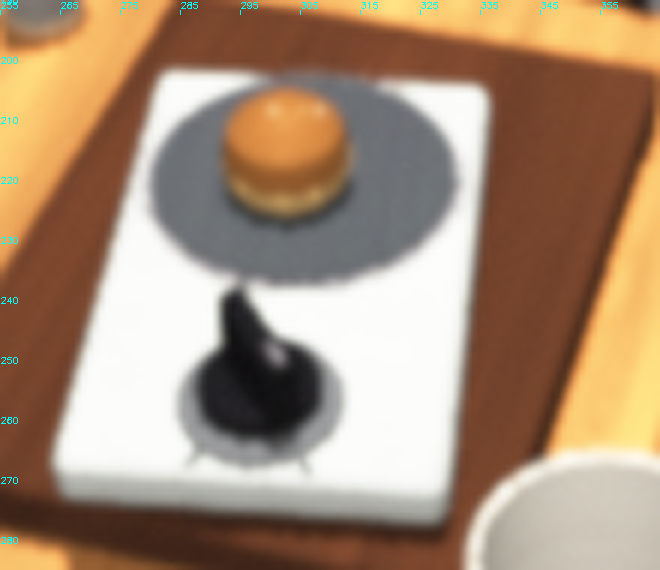

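View pics/s2.png

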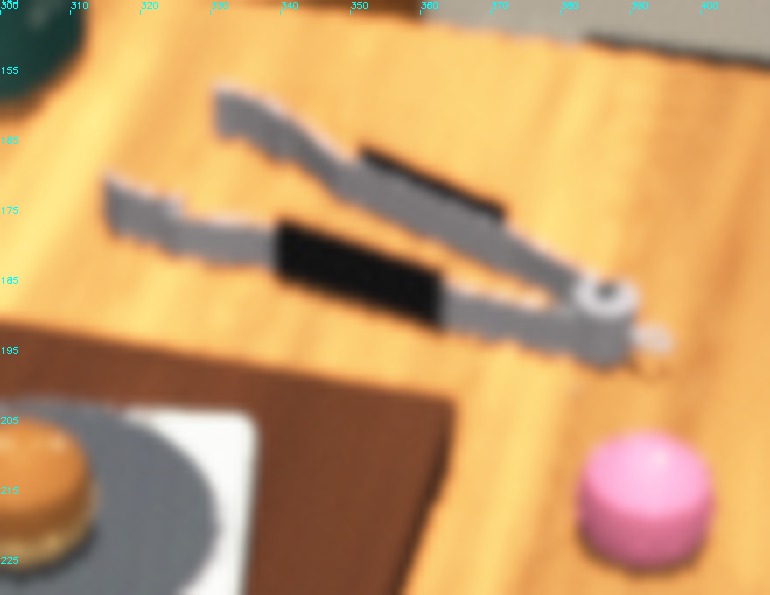

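Run:
```python
from h import *
c=cam("top"); s=cam("side")
T=lambda a,b,z:back(c,225+a/7,165+b/7,z)
P=[T(*q,52) for q in [(50,210),(632,82),(713,440),(120,580)]]
for p in P: print(p.round(1))
print("edges",[np.linalg.norm(P[i]-P[(i+1)%4]).round(1) for i in range(4)], "ctr",np.mean(P,0))
for i in range(4):
  d=P[(i+1)%4]-P[i]; print(np.degrees(np.arctan2(d[1],d[0])))
print("plate",T(493,300,56)); 
print("bun top-cam",T(469,280,56+15), "knobdisc",T(171,370,64))
print("bun side", back(s,255+288/6,190+150/6,56+20))
for a,b in [(120,415),(205,310),(95,400),(125,430),(190,305),(228,335)]: print("bar",T(a,b,89).round(1))
for a,b in [(235,285),(280,345)]: print("bar side",back(s,255+a/6,190+b/6,89).round(1))
Q=lambda a,b,z:back(c,365+a/5,180+b/5,z)
for nm,a,b,z in [("hinge",95,450,28),("loop",80,490,10),("Lpad front",106,180,30),("Lpad back",76,325,30),("Rpad front",227,213,30),("Rpad back",180,352,30),("Ltip",132,27,26),("Rtip",287,75,26),("pink",0,0,0)]: print(nm,Q(a,b,z).round(1))
R=lambda a,b,z:back(s,300+a/7,145+b/7,z)
for nm,a,b,z in [("hinge",605,297,28),("Rtip",218,85,26),("Ltip",107,178,26),("Lpadfront",278,220,30),("Lpadback",443,272,30)]: print("S",nm,R(a,b,z).round(1))
crop(c,235,205,30,28,20,"pics/t3.png"); crop(s,280,230,40,45,13,"pics/s3.png")
```

```text
[603.6 226.8  52. ]
[643.6  22.3  52. ]
[516.8  -2.6  52. ]
[473.7 201.7  52. ]
edges [np.float64(208.3), np.float64(129.2), np.float64(208.9), np.float64(132.3)] ctr [559.45148239 112.05249721  52.        ]
-78.93054894113567
-168.85721278204895
101.90677418313327
10.906712630822117
plate [566.90621559  71.97469912  56.        ]
bun top-cam [571.49703342  79.05064122  71.        ] knobdisc [544.21653138 182.18994732  64.        ]
bun side [567.24087407  85.23661014  76.        ]
bar [525.8 195.   89. ]
bar [560.5 166.5  89. ]
bar [531.  203.4  89. ]
bar [520.7 193.3  89. ]
bar [562.4 171.5  89. ]
bar [551.8 158.8  89. ]
bar side [556.4 170.2  89. ]
bar side [532.6 192.6  89. ]
hinge [ 413.9 -137.7   28. ]
loop [ 395.1 -131.8   10. ]
Lpad front [ 545.1 -149.    30. ]
Lpad back [ 474.3 -131.1   30. ]
Rpad front [ 527.2 -207.1   30. ]
Rpad back [ 460.  -180.7   30. ]
Ltip [ 622.2 -166.1   26. ]
Rtip [ 595.8 -241.3   26. ]
pink [ 643.8 -103.5    0. ]
S hinge [ 412.5 -131.2   28. ]
S Rtip [ 592.8 -237.5   26. ]
S Ltip [ 616.9 -158.9   26. ]
S Lpadfront [ 542.2 -143.7   30. ]
S Lpadback [ 473.5 -127.6   30. ]
```

View pics/t3.png

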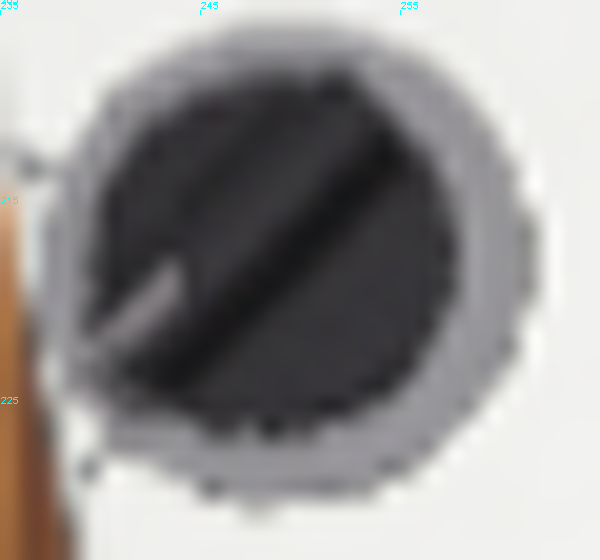

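View pics/s3.png

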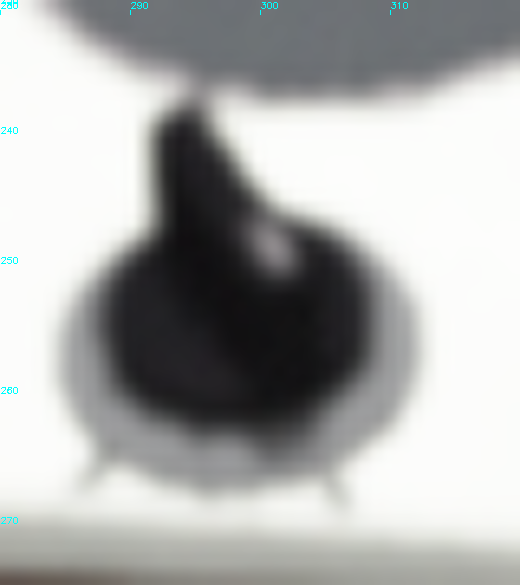

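Run:
```python
from h import *
c=cam("top"); s=cam("side")
S=lambda a,b,z:back(s,255+a/6,190+b/6,z)
P=[S(*q,52) for q in [(53,465),(160,70),(488,86),(447,497)]]
for p in P: print(p.round(1))
print([np.linalg.norm(P[i]-P[(i+1)%4]).round(1) for i in range(4)], np.mean(P,0))
print("plate",S(304,180,56),"disc side",S(260,396,54),S(258,388,60))
print("knob end s3", back(s,280+180/13,230+100/13,89), back(s,280+290/13,230+265/13,89), back(s,280+205/13,230+90/13,89))
def tri(pt,ps):
    from scipy.optimize import least_squares
    f=lambda p:np.r_[proj(c,p)-pt,proj(s,p)-ps]
    r=least_squares(f,[500,0,30]); return r.x.round(1),r.fun.round(1)
print("hinge",tri((384,270),(300+605/7,145+297/7)))
print("Lpadfront",tri((365+106/5,216),(300+278/7,145+220/7)))
print("Ltip",tri((365+132/5,180+27/5),(300+107/7,145+178/7)))
print("Rtip",tri((365+287/5,180+75/5),(300+218/7,145+85/7)))
print("bun", tri((225+469/7,165+280/7),(255+288/6,190+150/6)))
print("plate", tri((225+493/7,165+300/7),(255+304/6,190+180/6)))
for q in [((225+50/7,165+30),(255+53/6,190+465/6)),((225+632/7,165+82/7),(255+160/6,190+70/6)),((225+713/7,165+440/7),(255+488/6,190+86/6)),((225+120/7,165+580/7),(255+447/6,190+497/6))]: print("corner",tri(*q))
```

```text
[600.6 232.2  52. ]
[643.   26.8  52. ]
[513.2   0.6  52. ]
[470.9 209.   52. ]
[np.float64(209.7), np.float64(132.4), np.float64(212.7), np.float64(131.7)] [556.8946098  117.14199508  52.        ]
plate [564.1446082   78.31249381  56.        ] disc side [543.95471602 185.46834388  54.        ] [543.66676339 187.40474914  60.        ]
knob end s3 [556.86998045 170.9359675   89.        ] [528.79458982 199.7045922   89.        ] [553.86988863 167.75480003  89.        ]
hinge (array([ 413.7, -138.4,   22.6]), array([ 0. ,  0.2, -0.2, -0. ]))
Lpadfront (array([ 544.8, -149.7,   25.6]), array([ 0.1,  0.3, -0.4, -0.1]))
Ltip (array([ 621.9, -167.3,   20.1]), array([ 0.1,  0.6, -0.7, -0.1]))
Rtip (array([ 595.4, -242.1,   23. ]), array([ 0.1,  0.4, -0.4, -0.1]))
bun (array([570.6,  78.9,  70.1]), array([ 0.1,  0.4, -0.4, -0.1]))
plate (array([567.1,  72.2,  50.2]), array([ 0.1,  0.3, -0.3, -0.1]))
corner (array([603.9, 227.7,  46.3]), array([ 0.1,  0.4, -0.3, -0.1]))
corner (array([644.8,  22.5,  48.2]), array([-0. , -0.1,  0.1,  0. ]))
corner (array([515.6,  -2.9,  49.1]), array([ 0.1,  0.6, -0.6, -0.1]))
corner (array([473.3, 202.9,  44.6]), array([ 0.1,  0.4, -0.3, -0.1]))
```

Run:
```python
from h import *
from scipy.spatial.transform import Rotation as R
o=manip.get_obs(); M=R.from_rotvec(o["tool_rot"]).as_matrix(); print(M.round(3))
print("y yaw",np.degrees(np.arctan2(M[1,1],M[0,1])), np.degrees(o["joint_pos"]), o["clock"])
```

```text
[[-0.965  0.262 -0.   ]
 [ 0.262  0.965 -0.   ]
 [ 0.    -0.    -1.   ]]
y yaw 74.82587137667207 [ 6.99339659e+01  7.47896964e+00  8.52742821e+01 -1.77624506e-04
  8.72620785e+01 -4.89189677e+00] 0.4
```

Call:
play_rows(
  deltas=[
    {"x": 0.034,"y": -0.034,"az": -0.064,"fingers": 0},
    {"x": 0.034,"y": -0.034,"az": -0.064,"fingers": 0},
    {"x": 0.034,"y": -0.034,"az": -0.064,"fingers": 0},
    {"x": 0.034,"y": -0.034,"az": -0.064,"fingers": 0},
    {"x": 0.034,"y": -0.034,"az": -0.064,"fingers": 0},
    {"x": 0.034,"y": -0.034,"az": -0.064,"fingers": 0},
    {"x": 0.034,"y": -0.034,"az": -0.064,"fingers": 0},
    {"x": 0.034,"y": -0.034,"az": -0.064,"fingers": 0},
  ],
)

```text
validation failed for argument at $.de...
```

Call:
play_rows(
  deltas=[
    {"x": 0.034,"y": -0.034,"fingers": 0.3},
    {"x": 0.034,"y": -0.034,"z": -0.02,"fingers": 0.6},
    {"x": 0.034,"y": -0.034,"z": -0.03,"fingers": 0.6},
    {"x": 0.014,"y": -0.018,"z": -0.03,"fingers": 0.6},
    {"fingers": 0.6},
    {"fingers": 0.6},
  ],
)

```text
validation failed for argument at $.de...
```

Run:
```python
from h import *
o=manip.get_obs(); p=o["tool_pos"]; print(p,o["tool_rot"],o["grip_width"])
c=cam("top"); s=cam("side")
print(proj(c,p),proj(s,p))
crop(c,205,165,110,85,7,"pics/t4.png"); crop(s,245,170,110,85,7,"pics/s4.png")
```

```text
[156.99681356 579.02623942 218.49161051] [-4.14785412e-01 -3.11403485e+00  4.11400934e-04] 93.1630582543106
[ 31.95042353 409.24962278] [584.33597677 566.76117155]
```

View pics/t4.png

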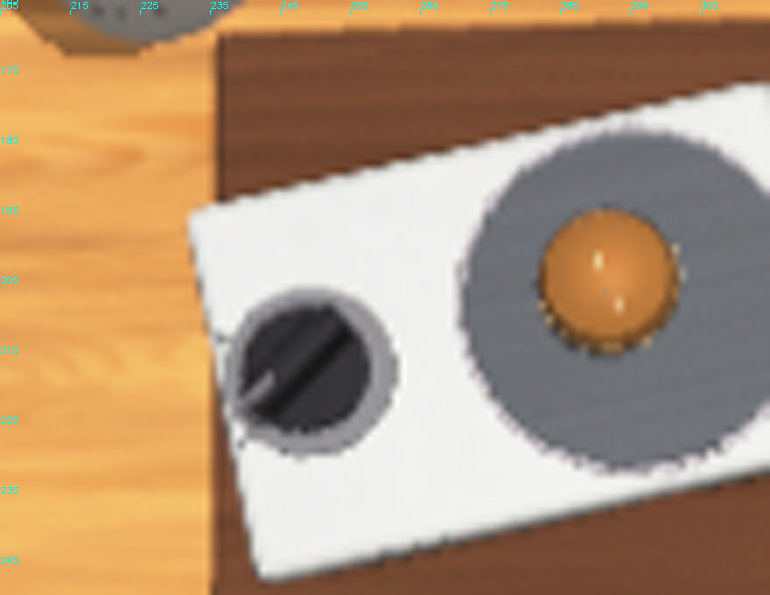

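View pics/s4.png

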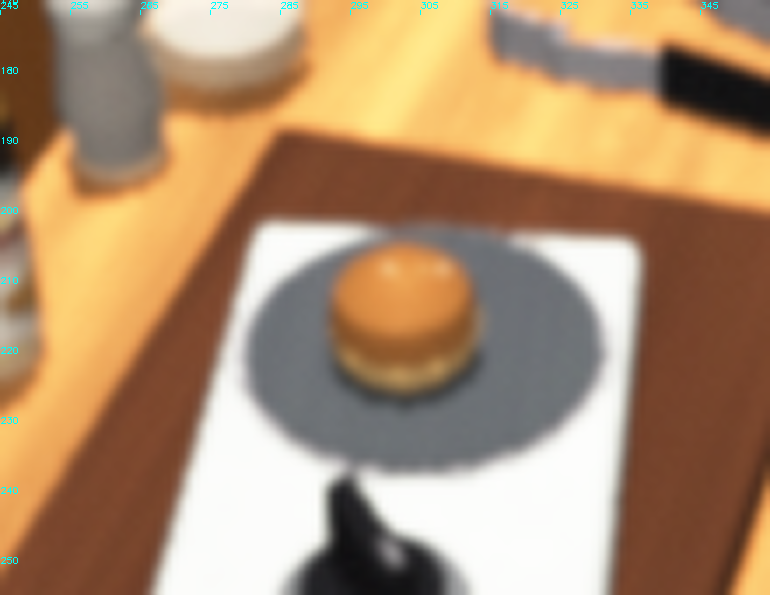

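The moves were refused and the arm is still at its start. I'll give every key in each row.

Call:
play_rows(
  deltas=[
    {"x": 0.034,"y": -0.034,"z": 0.0,"ax": 0.0,"ay": 0.0,"az": -0.064,"fingers": 0.0},
    {"x": 0.034,"y": -0.034,"z": 0.0,"ax": 0.0,"ay": 0.0,"az": -0.064,"fingers": 0.0},
    {"x": 0.034,"y": -0.034,"z": 0.0,"ax": 0.0,"ay": 0.0,"az": -0.064,"fingers": 0.0},
    {"x": 0.034,"y": -0.034,"z": 0.0,"ax": 0.0,"ay": 0.0,"az": -0.064,"fingers": 0.0},
    {"x": 0.034,"y": -0.034,"z": 0.0,"ax": 0.0,"ay": 0.0,"az": -0.064,"fingers": 0.0},
    {"x": 0.034,"y": -0.034,"z": 0.0,"ax": 0.0,"ay": 0.0,"az": -0.064,"fingers": 0.0},
    {"x": 0.034,"y": -0.034,"z": 0.0,"ax": 0.0,"ay": 0.0,"az": -0.064,"fingers": 0.0},
    {"x": 0.034,"y": -0.034,"z": 0.0,"ax": 0.0,"ay": 0.0,"az": -0.064,"fingers": 0.0},
  ],
)

```text
clock: 1.3
tool_pos: [430.2, 305.6, 219.0]
tool_rot: [1.193, 2.906, 0.001]
ft_force: [0.2, 0.7, -0.2]
grip_width: 92.7
```

Call:
play_rows(
  deltas=[
    {"x": 0.034,"y": -0.034,"z": 0.0,"ax": 0.0,"ay": 0.0,"az": 0.0,"fingers": 0.3},
    {"x": 0.032,"y": -0.032,"z": -0.02,"ax": 0.0,"ay": 0.0,"az": 0.0,"fingers": 0.6},
    {"x": 0.03,"y": -0.03,"z": -0.025,"ax": 0.0,"ay": 0.0,"az": 0.0,"fingers": 0.6},
    {"x": 0.02,"y": -0.024,"z": -0.035,"ax": 0.0,"ay": 0.0,"az": 0.0,"fingers": 0.6},
    {"x": 0.0,"y": 0.0,"z": 0.0,"ax": 0.0,"ay": 0.0,"az": 0.0,"fingers": 0.6},
    {"x": 0.0,"y": 0.0,"z": 0.0,"ax": 0.0,"ay": 0.0,"az": 0.0,"fingers": 0.6},
  ],
)

```text
clock: 1.9
tool_pos: [544.4, 186.4, 137.7]
tool_rot: [-1.191, -2.904, 0.002]
ft_force: [-0.1, 0.7, -0.1]
grip_width: 49.8
```

Run:
```python
from h import *
o=manip.get_obs(); p=o["tool_pos"]; print(p,o["tool_rot"],o["grip_width"])
c=cam("top"); s=cam("side")
print(proj(c,p),proj(s,p))
crop(c,205,165,110,85,7,"pics/t5.png"); crop(s,245,170,110,85,7,"pics/s5.png")
```

```text
[544.42131546 186.44051765 137.656586  ] [-1.19146747e+00 -2.90444378e+00  1.89324834e-03] 49.79699396131526
[241.90514165 213.10060247] [295.71927357 226.0950793 ]
```

View pics/t5.png

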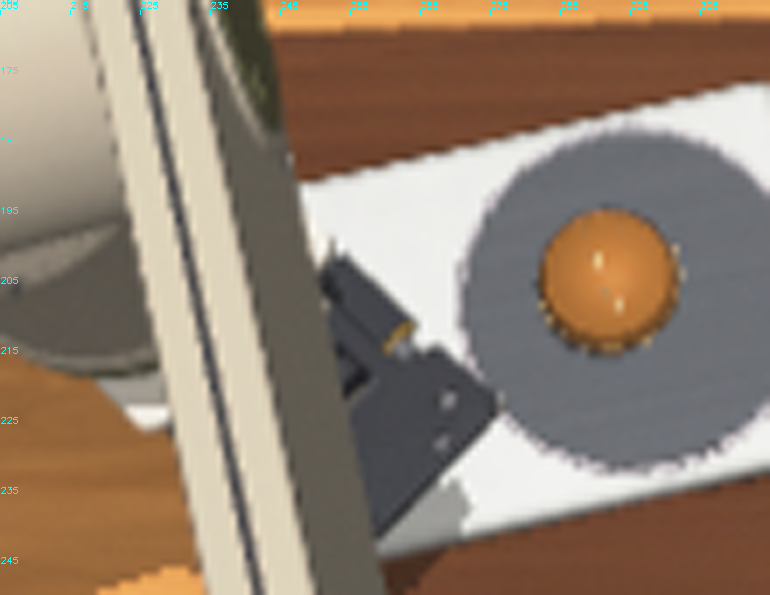

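View pics/s5.png

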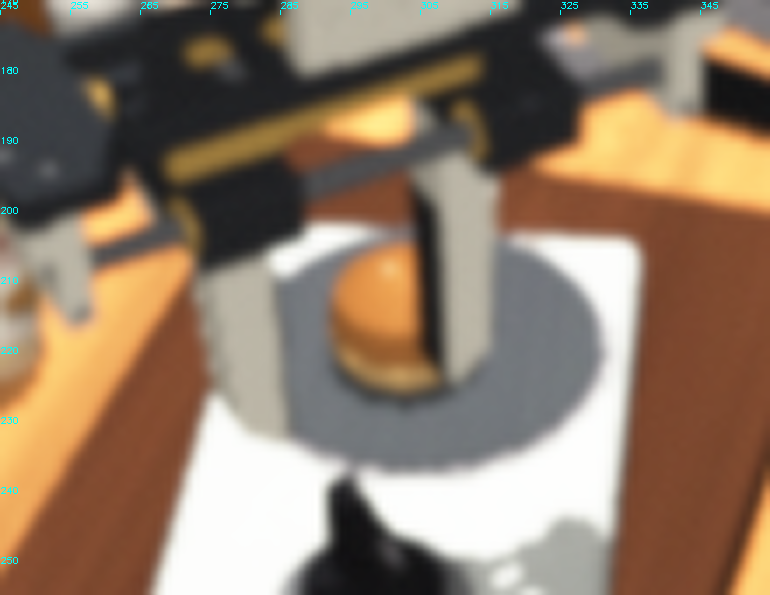

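Run:
```python
from h import *
o=manip.get_obs(); p=o["tool_pos"]
from scipy.spatial.transform import Rotation as R
M=R.from_rotvec(o["tool_rot"]).as_matrix(); print(M.round(2),o["clock"])
s=cam("side")
w=o["grip_width"]/2
for sx in(1,-1):
  for sy in(1,-1): print(sx,sy,(lambda q:(q,(q-[245,170])*7))(proj(s,p+M@np.array([sx*7.5,sy*w,0]))))
```

```text
[[-0.71  0.7   0.  ]
 [ 0.7   0.71  0.  ]
 [-0.    0.   -1.  ]] 2.0
1 1 (array([286.44289185, 231.73670701]), array([290.10024297, 432.15694907]))
1 -1 (array([306.57233431, 224.25102246]), array([431.00634014, 379.75715721]))
-1 1 (array([283.14415017, 226.99910744]), array([267.00905118, 398.99375208]))
-1 -1 (array([303.0634291, 219.715419 ]), array([406.44400371, 348.007933  ]))
```

The fingertips sit where the side calibration predicts to within about 1 px. After that correction both cameras put the knob at about (545, 183.5). I'll descend around the bar.

Call:
play_rows(
  deltas=[
    {"x": 0.001,"y": -0.003,"z": -0.02,"ax": 0.0,"ay": 0.0,"az": 0.0,"fingers": 0.6},
    {"x": 0.0,"y": 0.0,"z": -0.025,"ax": 0.0,"ay": 0.0,"az": 0.0,"fingers": 0.6},
    {"x": 0.0,"y": 0.0,"z": -0.015,"ax": 0.0,"ay": 0.0,"az": 0.0,"fingers": 0.6},
    {"x": 0.0,"y": 0.0,"z": -0.008,"ax": 0.0,"ay": 0.0,"az": 0.0,"fingers": 0.6},
    {"x": 0.0,"y": 0.0,"z": 0.0,"ax": 0.0,"ay": 0.0,"az": 0.0,"fingers": 0.7},
  ],
)

```text
clock: 2.55
tool_pos: [545.3, 184.5, 70.1]
tool_rot: [-1.188, -2.907, 0.001]
ft_force: [0.8, 0.1, -0.0]
grip_width: 32.9
```

Call:
play_rows(
  deltas=[
    {"x": 0.0,"y": 0.0,"z": 0.0,"ax": 0.0,"ay": 0.0,"az": 0.0,"fingers": 0.8},
    {"x": 0.0,"y": 0.0,"z": 0.0,"ax": 0.0,"ay": 0.0,"az": 0.0,"fingers": 0.88},
    {"x": 0.0,"y": 0.0,"z": 0.0,"ax": 0.0,"ay": 0.0,"az": 0.0,"fingers": 0.92},
    {"x": 0.0,"y": 0.0,"z": 0.0,"ax": 0.0,"ay": 0.0,"az": 0.0,"fingers": 0.92},
  ],
)

```text
clock: 2.95
tool_pos: [546.7, 184.2, 71.9]
tool_rot: [1.189, 2.906, 0.001]
ft_force: [-1.5, -1.0, 6.3]
grip_width: 11.8
```

Run:
```python
from h import *
o=manip.get_obs(); print(o["clock"],o["tool_pos"],o["ft_force"],o["wrist_torque"],o["grip_width"])
s=cam("side"); crop(s,240,190,100,80,7,"pics/s6.png")
```

```text
2.95 [546.71165807 184.18024071  71.85288655] [-1.49270468 -0.99424402  6.26402984] [-0.21358972  0.37578498  0.07374522] 11.777072897647374
```

View pics/s6.png

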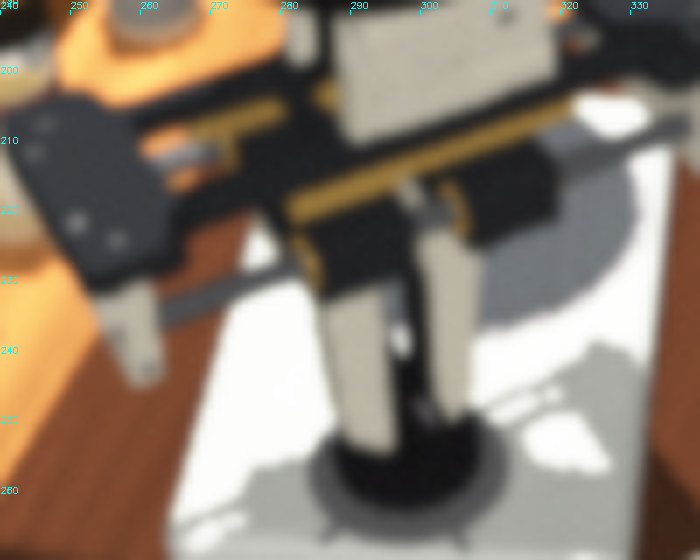

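Call:
play_rows(
  deltas=[
    {"x": 0.0,"y": 0.0,"z": 0.001,"ax": 0.0,"ay": 0.0,"az": -0.1,"fingers": 0.95},
    {"x": 0.0,"y": 0.0,"z": 0.0,"ax": 0.0,"ay": 0.0,"az": -0.14,"fingers": 0.95},
    {"x": 0.0,"y": 0.0,"z": 0.0,"ax": 0.0,"ay": 0.0,"az": -0.14,"fingers": 0.95},
    {"x": 0.0,"y": 0.0,"z": 0.0,"ax": 0.0,"ay": 0.0,"az": -0.14,"fingers": 0.95},
    {"x": 0.0,"y": 0.0,"z": 0.0,"ax": 0.0,"ay": 0.0,"az": -0.14,"fingers": 0.95},
    {"x": 0.0,"y": 0.0,"z": 0.0,"ax": 0.0,"ay": 0.0,"az": -0.14,"fingers": 0.95},
    {"x": 0.0,"y": 0.0,"z": 0.0,"ax": 0.0,"ay": 0.0,"az": -0.14,"fingers": 0.95},
    {"x": 0.0,"y": 0.0,"z": 0.0,"ax": 0.0,"ay": 0.0,"az": -0.14,"fingers": 0.95},
  ],
)

```text
clock: 3.8
tool_pos: [545.0, 183.7, 71.9]
tool_rot: [-2.52, -1.874, 0.004]
ft_force: [-7.4, -2.3, 6.3]
grip_width: 11.7
```

Call:
play_rows(
  deltas=[
    {"x": 0.0,"y": 0.0,"z": 0.0,"ax": 0.0,"ay": 0.0,"az": -0.1,"fingers": 0.95},
    {"x": 0.0,"y": 0.0,"z": 0.0,"ax": 0.0,"ay": 0.0,"az": -0.04,"fingers": 0.95},
    {"x": 0.0,"y": 0.0,"z": 0.0,"ax": 0.0,"ay": 0.0,"az": 0.0,"fingers": 0.95},
    {"x": 0.0,"y": 0.0,"z": 0.0,"ax": 0.0,"ay": 0.0,"az": 0.0,"fingers": 0.95},
  ],
)

```text
clock: 4.2
tool_pos: [544.8, 183.8, 71.9]
tool_rot: [-2.64, -1.701, 0.004]
ft_force: [-7.5, -2.6, 7.1]
grip_width: 11.6
```

Run:
```python
from h import *
from scipy.spatial.transform import Rotation as R
o=manip.get_obs(); print(o["clock"],o["tool_pos"],o["ft_force"],o["wrist_torque"],o["grip_width"])
M=R.from_rotvec(o["tool_rot"]).as_matrix();print(np.degrees(np.arctan2(M[1,1],M[0,1])))
```

```text
4.2 [544.8028527  183.79411997  71.88838676] [-7.46893724 -2.63516657  7.10635637] [-0.48007332  1.47901388  0.0515674 ] 11.638393015634733
-24.414508297608993
```

Call:
play_rows(
  deltas=[
    {"x": 0.0,"y": 0.0,"z": 0.0,"ax": 0.0,"ay": 0.0,"az": 0.0,"fingers": 0.75},
    {"x": 0.0,"y": 0.0,"z": 0.0,"ax": 0.0,"ay": 0.0,"az": 0.0,"fingers": 0.65},
    {"x": 0.0,"y": 0.0,"z": 0.0,"ax": 0.0,"ay": 0.0,"az": 0.0,"fingers": 0.6},
    {"x": 0.0,"y": 0.0,"z": 0.03,"ax": 0.0,"ay": 0.0,"az": 0.0,"fingers": 0.6},
    {"x": 0.0,"y": 0.0,"z": 0.04,"ax": 0.0,"ay": 0.0,"az": 0.0,"fingers": 0.6},
    {"x": 0.0,"y": 0.0,"z": 0.04,"ax": 0.0,"ay": 0.0,"az": 0.0,"fingers": 0.4},
    {"x": -0.004,"y": -0.044,"z": 0.0,"ax": 0.0,"ay": 0.0,"az": -0.147,"fingers": 0.2},
    {"x": -0.004,"y": -0.044,"z": 0.0,"ax": 0.0,"ay": 0.0,"az": -0.147,"fingers": 0.0},
  ],
)

```text
clock: 5.0
tool_pos: [539.3, 96.1, 184.0]
tool_rot: [2.862, 1.292, 0.007]
ft_force: [0.0, 0.1, -0.2]
grip_width: 57.0
```

Call:
play_rows(
  deltas=[
    {"x": -0.004,"y": -0.044,"z": 0.0,"ax": 0.0,"ay": 0.0,"az": -0.147,"fingers": 0.0},
    {"x": -0.004,"y": -0.044,"z": 0.0,"ax": 0.0,"ay": 0.0,"az": -0.147,"fingers": 0.0},
    {"x": -0.004,"y": -0.044,"z": 0.0,"ax": 0.0,"ay": 0.0,"az": -0.147,"fingers": 0.0},
    {"x": -0.004,"y": -0.044,"z": 0.0,"ax": 0.0,"ay": 0.0,"az": -0.147,"fingers": 0.0},
    {"x": -0.006,"y": -0.044,"z": 0.0,"ax": 0.0,"ay": 0.0,"az": -0.147,"fingers": 0.0},
    {"x": -0.006,"y": -0.04,"z": 0.0,"ax": 0.0,"ay": 0.0,"az": -0.147,"fingers": 0.0},
    {"x": -0.006,"y": 0.0,"z": 0.0,"ax": 0.0,"ay": 0.0,"az": -0.147,"fingers": 0.0},
    {"x": 0.0,"y": 0.0,"z": 0.0,"ax": 0.0,"ay": 0.0,"az": -0.147,"fingers": 0.0},
  ],
)

```text
clock: 5.8
tool_pos: [503.4, -165.6, 181.6]
tool_rot: [3.098, -0.523, -0.0]
ft_force: [0.7, 0.8, -0.6]
grip_width: 93.2
```

Call:
play_rows(
  deltas=[
    {"x": 0.0,"y": 0.0,"z": -0.04,"ax": 0.0,"ay": 0.0,"az": 0.0,"fingers": 0.0},
    {"x": 0.0,"y": 0.0,"z": -0.04,"ax": 0.0,"ay": 0.0,"az": 0.0,"fingers": 0.0},
    {"x": 0.0,"y": 0.0,"z": -0.03,"ax": 0.0,"ay": 0.0,"az": 0.0,"fingers": 0.0},
    {"x": 0.0,"y": 0.0,"z": 0.0,"ax": 0.0,"ay": 0.0,"az": 0.0,"fingers": 0.0},
  ],
)

```text
clock: 6.2
tool_pos: [500.3, -162.4, 66.7]
tool_rot: [-3.098, 0.508, 0.013]
ft_force: [-0.6, 0.5, -0.5]
grip_width: 92.7
```

Run:
```python
from h import *
from scipy.spatial.transform import Rotation as R
o=manip.get_obs(); p=o["tool_pos"];print(o["clock"],p,o["ft_force"],o["grip_width"])
M=R.from_rotvec(o["tool_rot"]).as_matrix();print(np.degrees(np.arctan2(M[1,1],M[0,1])))
s=cam("side");c=cam("top")
w=o["grip_width"]/2
for sx in(1,-1):
  for sy in(1,-1): print(sx,sy,[(q.round(1)) for q in (proj(s,p+M@np.array([sx*7.5,sy*w,0])),proj(c,p+M@np.array([sx*7.5,sy*w,0])))])
crop(s,290,135,120,80,6,"pics/s7.png"); crop(s,255,195,110,85,7,"pics/s8.png"); crop(c,360,175,75,110,5,"pics/t7.png");crop(c,225,165,110,85,7,"pics/t8.png")
```

```text
6.2 [ 500.33559136 -162.38646164   66.72010492] [-0.55555306  0.54725214 -0.51659205] 92.74163797008507
-108.64124361030248
1 1 [array([363.3, 155.3]), array([414.8, 235.1])]
1 -1 [array([345.1, 171. ]), array([376.7, 223.6])]
-1 1 [array([368.1, 156.9]), array([413.1, 241.2])]
-1 -1 [array([350. , 172.8]), array([375. , 229.6])]
```

View pics/s7.png

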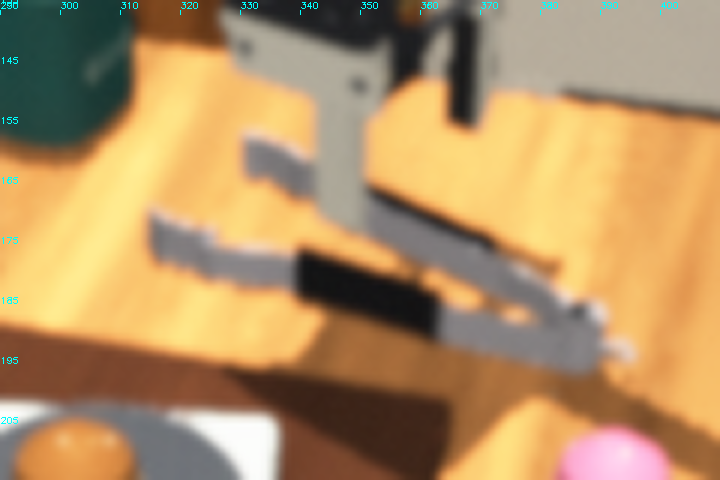

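View pics/s8.png

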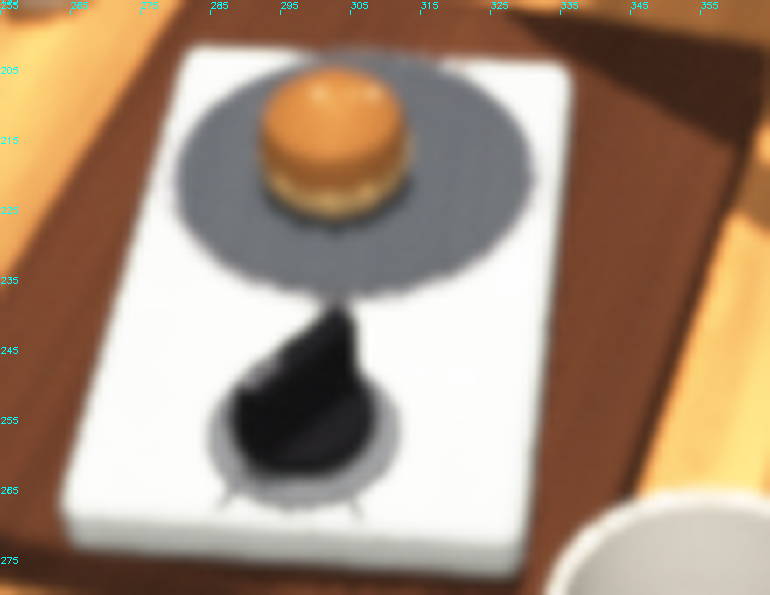

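View pics/t7.png

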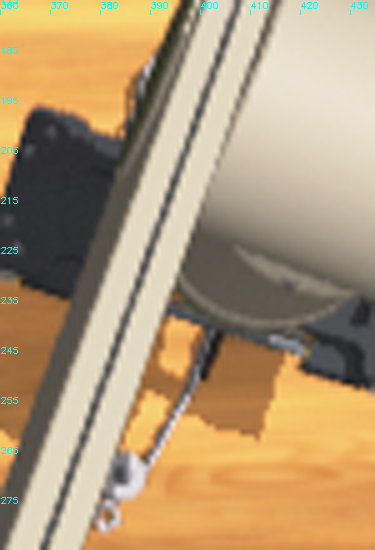

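View pics/t8.png

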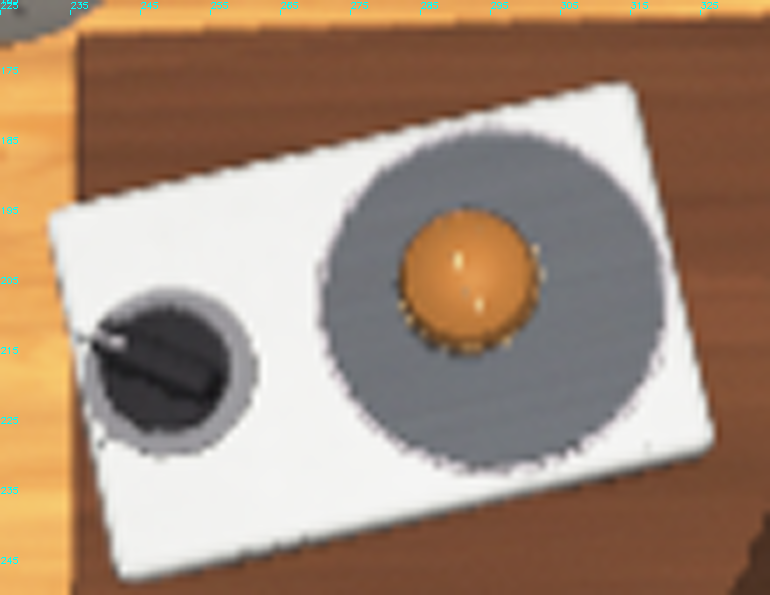

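The top view shows the knob's pointer at the off mark ((240,213) px). The bun has not moved and is still at (292,205). Now I descend over the tongs' pads.

Call:
play_rows(
  deltas=[
    {"x": 0.0,"y": 0.0,"z": 0.0,"ax": 0.0,"ay": 0.0,"az": 0.0,"fingers": 0.0},
    {"x": 0.0,"y": 0.0,"z": 0.0,"ax": 0.0,"ay": 0.0,"az": 0.0,"fingers": 0.0},
  ],
)

```text
clock: 6.5
tool_pos: [505.7, -164.6, 74.1]
tool_rot: [3.099, -0.508, 0.006]
ft_force: [-1.1, 0.8, 0.2]
grip_width: 93.1
```

Call:
play_rows(
  deltas=[
    {"x": -0.002,"y": -0.001,"z": -0.02,"ax": 0.0,"ay": 0.0,"az": 0.0,"fingers": 0.0},
    {"x": 0.0,"y": 0.0,"z": -0.02,"ax": 0.0,"ay": 0.0,"az": 0.0,"fingers": 0.0},
    {"x": 0.0,"y": 0.0,"z": -0.014,"ax": 0.0,"ay": 0.0,"az": 0.0,"fingers": 0.0},
    {"x": 0.0,"y": 0.0,"z": -0.008,"ax": 0.0,"ay": 0.0,"az": 0.0,"fingers": 0.0},
    {"x": 0.0,"y": 0.0,"z": 0.0,"ax": 0.0,"ay": 0.0,"az": 0.0,"fingers": 0.0},
    {"x": 0.0,"y": 0.0,"z": 0.0,"ax": 0.0,"ay": 0.0,"az": 0.0,"fingers": 0.0},
    {"x": 0.0,"y": 0.0,"z": 0.0,"ax": 0.0,"ay": 0.0,"az": 0.0,"fingers": 0.0},
  ],
)

```text
clock: 7.2
tool_pos: [502.9, -165.3, 10.7]
tool_rot: [3.1, -0.508, 0.003]
ft_force: [-0.7, 0.1, 0.8]
grip_width: 93.4
```

Run:
```python
from h import *
s=cam("side")
crop(s,290,125,120,80,6,"pics/s9.png")
o=manip.get_obs();print(o["tool_pos"],o["tool_rot"])
```

```text
[ 502.84115556 -165.22934345   10.67797185] [ 3.09977268e+00 -5.08449494e-01  2.60496081e-03]
```

View pics/s9.png

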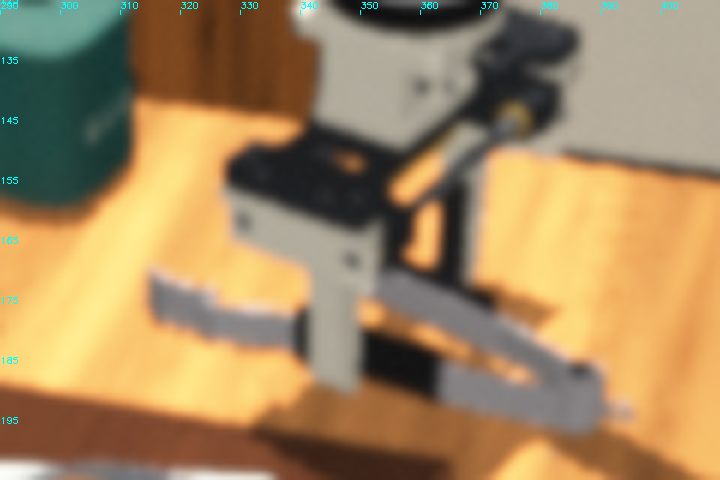

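Call:
play_rows(
  deltas=[
    {"x": 0.0,"y": 0.0,"z": -0.003,"ax": 0.0,"ay": 0.0,"az": 0.0,"fingers": 0.2},
    {"x": 0.0,"y": 0.0,"z": 0.0,"ax": 0.0,"ay": 0.0,"az": 0.0,"fingers": 0.25},
    {"x": 0.0,"y": 0.0,"z": 0.0,"ax": 0.0,"ay": 0.0,"az": 0.0,"fingers": 0.25},
    {"x": 0.0,"y": 0.0,"z": 0.0,"ax": 0.0,"ay": 0.0,"az": 0.0,"fingers": 0.25},
    {"x": 0.0,"y": 0.0,"z": 0.0,"ax": 0.0,"ay": 0.0,"az": 0.0,"fingers": 0.25},
  ],
)

```text
clock: 7.75
tool_pos: [502.0, -164.9, 6.7]
tool_rot: [3.1, -0.509, 0.0]
ft_force: [-1.4, 0.6, -1.1]
grip_width: 69.7
```

Call:
play_rows(
  deltas=[
    {"x": 0.0,"y": 0.0,"z": 0.0,"ax": 0.0,"ay": 0.0,"az": 0.0,"fingers": 0.3},
    {"x": 0.0,"y": 0.0,"z": 0.0,"ax": 0.0,"ay": 0.0,"az": 0.0,"fingers": 0.35},
    {"x": 0.0,"y": 0.0,"z": 0.0,"ax": 0.0,"ay": 0.0,"az": 0.0,"fingers": 0.38},
    {"x": 0.0,"y": 0.0,"z": 0.0,"ax": 0.0,"ay": 0.0,"az": 0.0,"fingers": 0.4},
    {"x": 0.0,"y": 0.0,"z": 0.0,"ax": 0.0,"ay": 0.0,"az": 0.0,"fingers": 0.41},
    {"x": 0.0,"y": 0.0,"z": 0.0,"ax": 0.0,"ay": 0.0,"az": 0.0,"fingers": 0.41},
    {"x": 0.0,"y": 0.0,"z": 0.0,"ax": 0.0,"ay": 0.0,"az": 0.0,"fingers": 0.41},
  ],
)

```text
clock: 8.45
tool_pos: [502.1, -164.9, 6.7]
tool_rot: [3.1, -0.509, 0.0]
ft_force: [0.8, 0.3, -0.2]
grip_width: 55.2
```

Call:
play_rows(
  deltas=[
    {"x": 0.0,"y": 0.0,"z": 0.01,"ax": 0.0,"ay": 0.0,"az": 0.0,"fingers": 0.41},
    {"x": 0.0,"y": 0.0,"z": 0.02,"ax": 0.0,"ay": 0.0,"az": 0.0,"fingers": 0.41},
    {"x": 0.0,"y": 0.0,"z": 0.02,"ax": 0.0,"ay": 0.0,"az": 0.0,"fingers": 0.41},
    {"x": 0.0,"y": 0.0,"z": 0.01,"ax": 0.0,"ay": 0.0,"az": 0.0,"fingers": 0.41},
    {"x": 0.0,"y": 0.0,"z": 0.0,"ax": 0.0,"ay": 0.0,"az": 0.0,"fingers": 0.41},
  ],
)

```text
clock: 8.95
tool_pos: [503.4, -165.5, 68.8]
tool_rot: [3.099, -0.508, 0.006]
ft_force: [0.3, -0.5, -0.7]
grip_width: 55.2
```

Run:
```python
from h import *
s=cam("side");c=cam("top")
crop(s,280,105,130,90,6,"pics/s10.png");crop(c,350,165,90,110,5,"pics/t10.png")
o=manip.get_obs();print(o["tool_pos"],o["tool_rot"],o["ft_force"],o["wrist_torque"],o["grip_width"])
```

```text
[ 501.82429929 -164.82433816   66.35193408] [-3.10011559e+00  5.08552294e-01  2.07083716e-04] [-0.0834857  -0.76379465 -0.78338821] [ 0.07152441  0.18850529 -0.01125647] 55.06265143080657
```

View pics/s10.png

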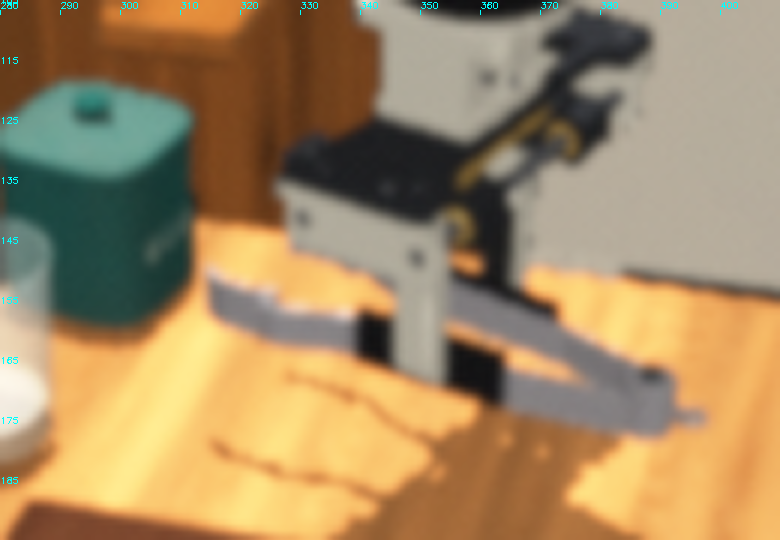

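View pics/t10.png

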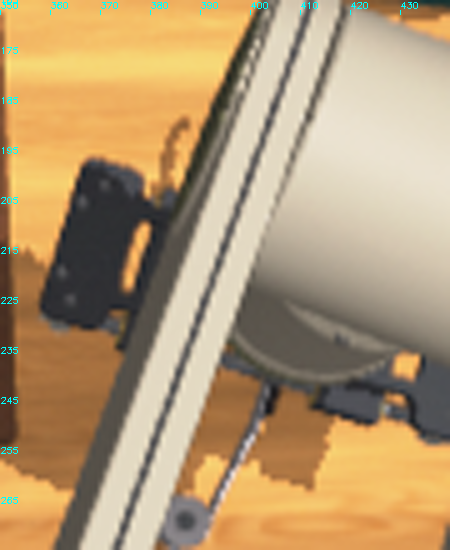

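The tongs are up and level, with the finger centred on the pad (crop ~(420,350)). Their underside is about 6.7 mm below the TCP. Next I rotate them to face +x and carry them over the bun.

Call:
play_rows(
  deltas=[
    {"x": 0.0,"y": 0.005,"z": 0.03,"ax": 0.0,"ay": 0.0,"az": 0.0,"fingers": 0.41},
    {"x": 0.0,"y": 0.015,"z": 0.035,"ax": 0.0,"ay": 0.0,"az": 0.02,"fingers": 0.41},
    {"x": -0.004,"y": 0.03,"z": 0.01,"ax": 0.0,"ay": 0.0,"az": 0.05,"fingers": 0.41},
    {"x": -0.004,"y": 0.035,"z": 0.0,"ax": 0.0,"ay": 0.0,"az": 0.05,"fingers": 0.41},
    {"x": -0.004,"y": 0.035,"z": 0.0,"ax": 0.0,"ay": 0.0,"az": 0.05,"fingers": 0.41},
    {"x": -0.004,"y": 0.035,"z": 0.0,"ax": 0.0,"ay": 0.0,"az": 0.05,"fingers": 0.41},
    {"x": -0.004,"y": 0.035,"z": 0.0,"ax": 0.0,"ay": 0.0,"az": 0.05,"fingers": 0.41},
    {"x": -0.004,"y": 0.03,"z": 0.0,"ax": 0.0,"ay": 0.0,"az": 0.04,"fingers": 0.41},
  ],
)

```text
clock: 9.85
tool_pos: [476.7, 56.7, 140.1]
tool_rot: [-3.141, 0.02, 0.004]
ft_force: [1.1, -0.5, -0.6]
grip_width: 55.3
```

Call:
play_rows(
  deltas=[
    {"x": -0.002,"y": 0.018,"z": 0.0,"ax": 0.0,"ay": 0.0,"az": 0.016,"fingers": 0.41},
    {"x": -0.001,"y": 0.007,"z": 0.0,"ax": 0.0,"ay": 0.0,"az": 0.0,"fingers": 0.41},
    {"x": 0.0,"y": 0.0,"z": 0.0,"ax": 0.0,"ay": 0.0,"az": 0.0,"fingers": 0.41},
    {"x": 0.0,"y": 0.0,"z": 0.0,"ax": 0.0,"ay": 0.0,"az": 0.0,"fingers": 0.41},
    {"x": 0.0,"y": 0.0,"z": 0.0,"ax": 0.0,"ay": 0.0,"az": 0.0,"fingers": 0.41},
  ],
)

```text
clock: 10.35
tool_pos: [475.1, 79.1, 141.4]
tool_rot: [3.141, -0.001, -0.001]
ft_force: [0.2, -0.5, -1.2]
grip_width: 55.1
```

Run:
```python
from h import *
from scipy.spatial.transform import Rotation as R
s=cam("side");c=cam("top")
crop(s,255,130,130,100,6,"pics/s11.png");crop(c,240,155,110,85,7,"pics/t11.png")
o=manip.get_obs();p=o["tool_pos"];print(o["clock"],p,o["tool_rot"],o["ft_force"],o["wrist_torque"],o["grip_width"])
M=R.from_rotvec(o["tool_rot"]).as_matrix();print(np.degrees(np.arctan2(M[1,1],M[0,1])))
for n,cc,o0 in(("s",s,(255,130,6)),("t",c,(240,155,7))):
  for q in [(115,32,19),(115,-32,19),(0,30,23),(95,36,19),(95,-36,19)]: print(n,q,((proj(cc,p+np.array([q[0],q[1],q[2]]))-o0[:2])*o0[2]).round())
```

```text
10.45 [475.13581252  79.22660021 141.53203965] [ 3.14145556e+00 -1.00335945e-03 -1.98345836e-04] [ 0.47520412  0.04933052 -0.38880098] [ 0.02908209  0.14528773 -0.0281491 ] 55.15752523408241
-90.03659926458276
s (115, 32, 19) [189. 359.]
s (115, -32, 19) [252. 256.]
s (0, 30, 23) [517. 403.]
s (95, 36, 19) [240. 375.]
s (95, -36, 19) [308. 258.]
t (115, 32, 19) [239. 245.]
t (115, -32, 19) [443. 240.]
t (0, 30, 23) [247. 610.]
t (95, 36, 19) [227. 308.]
t (95, -36, 19) [456. 302.]
```

View pics/s11.png

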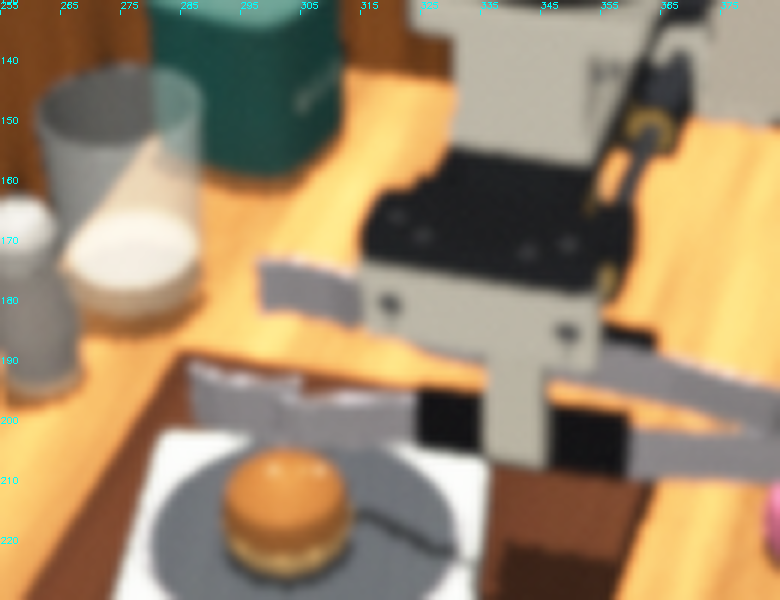

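View pics/t11.png

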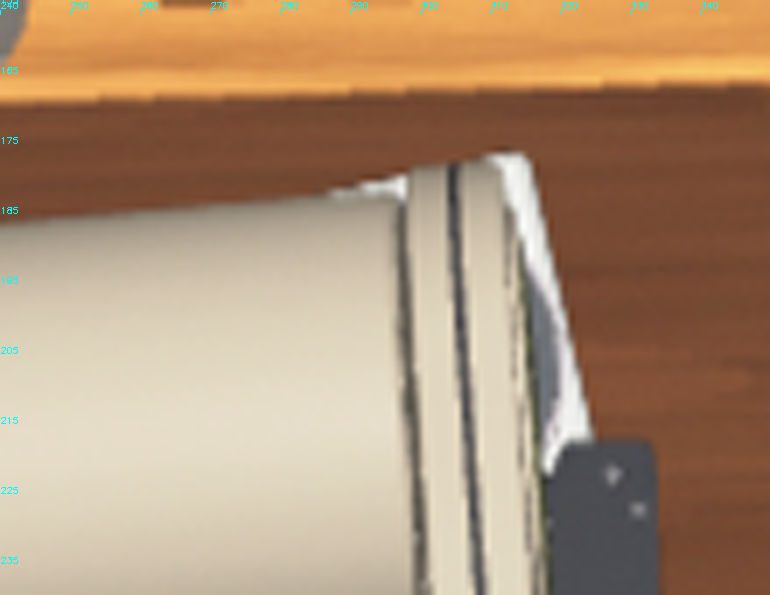

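The tong tips in the side view ((190,363) and (258,258) in the crop) are within 1 px of the prediction, so the tongs sit as expected in the grip. I descend in stages around the bun.

Call:
play_rows(
  deltas=[
    {"x": 0.0,"y": 0.002,"z": -0.015,"ax": 0.0,"ay": 0.0,"az": 0.0,"fingers": 0.41},
    {"x": 0.0,"y": 0.0,"z": -0.015,"ax": 0.0,"ay": 0.0,"az": 0.0,"fingers": 0.41},
    {"x": 0.0,"y": 0.0,"z": -0.015,"ax": 0.0,"ay": 0.0,"az": 0.0,"fingers": 0.41},
    {"x": 0.0,"y": 0.0,"z": -0.009,"ax": 0.0,"ay": 0.0,"az": 0.0,"fingers": 0.41},
    {"x": 0.0,"y": 0.0,"z": 0.0,"ax": 0.0,"ay": 0.0,"az": 0.0,"fingers": 0.41},
    {"x": 0.0,"y": 0.0,"z": 0.0,"ax": 0.0,"ay": 0.0,"az": 0.0,"fingers": 0.41},
    {"x": 0.0,"y": 0.0,"z": 0.0,"ax": 0.0,"ay": 0.0,"az": 0.0,"fingers": 0.41},
  ],
)

```text
clock: 11.15
tool_pos: [475.6, 82.1, 88.3]
tool_rot: [-3.142, -0.001, -0.002]
ft_force: [0.1, 0.1, -1.2]
grip_width: 54.7
```

Run:
```python
from h import *
s=cam("side")
crop(s,265,170,110,85,7,"pics/s12.png")
o=manip.get_obs();p=o["tool_pos"];print(o["clock"],p,o["ft_force"],o["grip_width"])
for q in [(115,32,19),(115,-32,19),(95,36,19),(95,-36,19)]: print(q,((proj(s,p+np.array([q[0],q[1],q[2]]))-[265,170])*7).round())
```

```text
11.2 [475.66717592  82.17390167  88.43905531] [ 0.66838187  0.1537643  -1.457536  ] 55.29180189097026
(115, 32, 19) [158. 283.]
(115, -32, 19) [228. 159.]
(95, 36, 19) [215. 303.]
(95, -36, 19) [291. 162.]
```

View pics/s12.png

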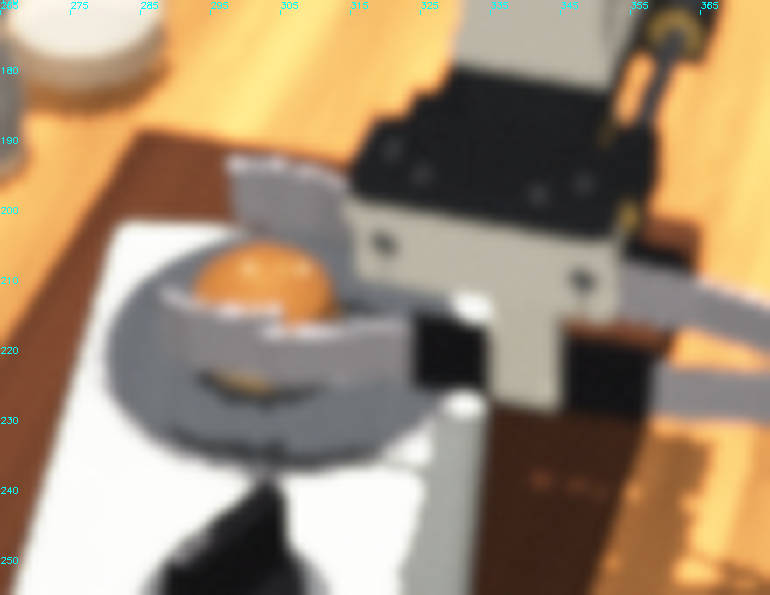

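Run:
```python
from h import *
s=cam("side")
for p in [(570.6,82.2,76),(570.6,82.2,56),(570.6,82.2,93),(594.6,82.2,71),(546.6,82.2,71)]: print(p,((proj(s,p)-[265,170])*7).round())
# bun silhouette by colour
im=s["pixels"].astype(int); r,g,b=im[...,0],im[...,1],im[...,2]
```

```text
(570.6, 82.2, 76) [259. 307.]
(570.6, 82.2, 56) [262. 354.]
(570.6, 82.2, 93) [257. 266.]
(594.6, 82.2, 71) [189. 306.]
(546.6, 82.2, 71) [331. 333.]
```

Aligned to within about 1–2 mm. I lower to the grasp height.

Call:
play_rows(
  deltas=[
    {"x": 0.0,"y": 0.001,"z": -0.01,"ax": 0.0,"ay": 0.0,"az": 0.0,"fingers": 0.41},
    {"x": 0.0,"y": 0.0,"z": -0.008,"ax": 0.0,"ay": 0.0,"az": 0.0,"fingers": 0.41},
    {"x": 0.0,"y": 0.0,"z": -0.004,"ax": 0.0,"ay": 0.0,"az": 0.0,"fingers": 0.41},
    {"x": 0.0,"y": 0.0,"z": 0.0,"ax": 0.0,"ay": 0.0,"az": 0.0,"fingers": 0.41},
    {"x": 0.0,"y": 0.0,"z": 0.0,"ax": 0.0,"ay": 0.0,"az": 0.0,"fingers": 0.41},
    {"x": 0.0,"y": 0.0,"z": 0.0,"ax": 0.0,"ay": 0.0,"az": 0.0,"fingers": 0.41},
  ],
)

```text
clock: 11.85
tool_pos: [475.3, 83.1, 65.9]
tool_rot: [3.142, 0.001, 0.001]
ft_force: [-0.5, 0.2, -1.1]
grip_width: 55.3
```

Run:
```python
from h import *
s=cam("side")
crop(s,265,170,110,85,7,"pics/s13.png")
o=manip.get_obs();p=o["tool_pos"];print(o["clock"],p,o["ft_force"],o["grip_width"])
```

```text
11.9 [475.31078925  83.07553675  65.97780104] [-0.17278182 -0.41788689 -1.30249449] 54.56631379534421
```

View pics/s13.png

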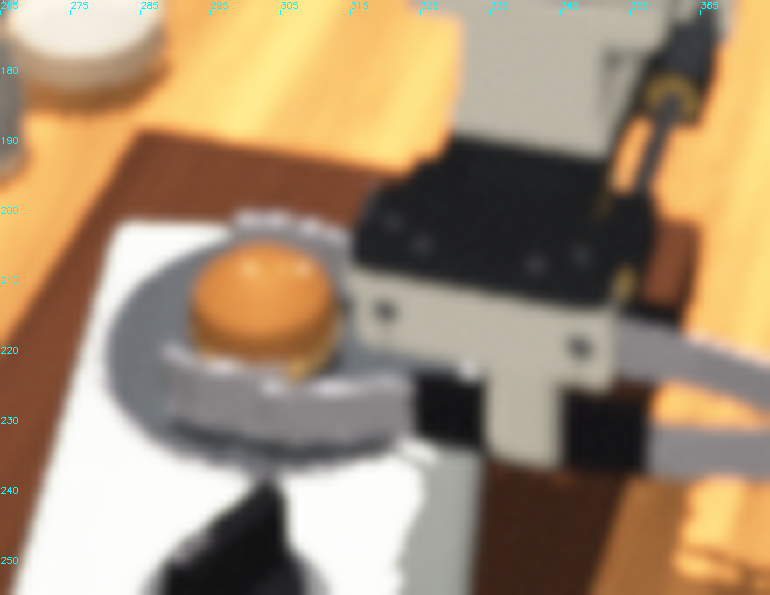

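Call:
play_rows(
  deltas=[
    {"x": 0.0,"y": 0.0,"z": -0.001,"ax": 0.0,"ay": 0.0,"az": 0.0,"fingers": 0.43},
    {"x": 0.0,"y": 0.0,"z": 0.0,"ax": 0.0,"ay": 0.0,"az": 0.0,"fingers": 0.45},
    {"x": 0.0,"y": 0.0,"z": 0.0,"ax": 0.0,"ay": 0.0,"az": 0.0,"fingers": 0.47},
    {"x": 0.0,"y": 0.0,"z": 0.0,"ax": 0.0,"ay": 0.0,"az": 0.0,"fingers": 0.49},
    {"x": 0.0,"y": 0.0,"z": 0.0,"ax": 0.0,"ay": 0.0,"az": 0.0,"fingers": 0.51},
    {"x": 0.0,"y": 0.0,"z": 0.0,"ax": 0.0,"ay": 0.0,"az": 0.0,"fingers": 0.53},
    {"x": 0.0,"y": 0.0,"z": 0.0,"ax": 0.0,"ay": 0.0,"az": 0.0,"fingers": 0.55},
    {"x": 0.0,"y": 0.0,"z": 0.0,"ax": 0.0,"ay": 0.0,"az": 0.0,"fingers": 0.56},
  ],
)

```text
clock: 12.7
tool_pos: [475.0, 83.1, 64.7]
tool_rot: [-3.142, -0.001, -0.0]
ft_force: [-0.7, -0.0, -0.1]
grip_width: 43.4
```

Call:
play_rows(
  deltas=[
    {"x": 0.0,"y": 0.0,"z": 0.0,"ax": 0.0,"ay": 0.0,"az": 0.0,"fingers": 0.58},
    {"x": 0.0,"y": 0.0,"z": 0.0,"ax": 0.0,"ay": 0.0,"az": 0.0,"fingers": 0.6},
    {"x": 0.0,"y": 0.0,"z": 0.0,"ax": 0.0,"ay": 0.0,"az": 0.0,"fingers": 0.6},
  ],
)

```text
clock: 13.0
tool_pos: [475.0, 83.1, 64.7]
tool_rot: [-3.142, -0.001, -0.0]
ft_force: [0.8, -0.2, 1.1]
grip_width: 43.8
```

Run:
```python
from h import *
s=cam("side")
crop(s,265,170,110,85,7,"pics/s14.png")
o=manip.get_obs();p=o["tool_pos"];print(o["clock"],p,o["ft_force"],o["grip_width"])
```

```text
13.05 [475.04153776  83.12810286  64.66630428] [-0.1574867   0.68062211 -1.57477938] 43.19270551819286
```

View pics/s14.png

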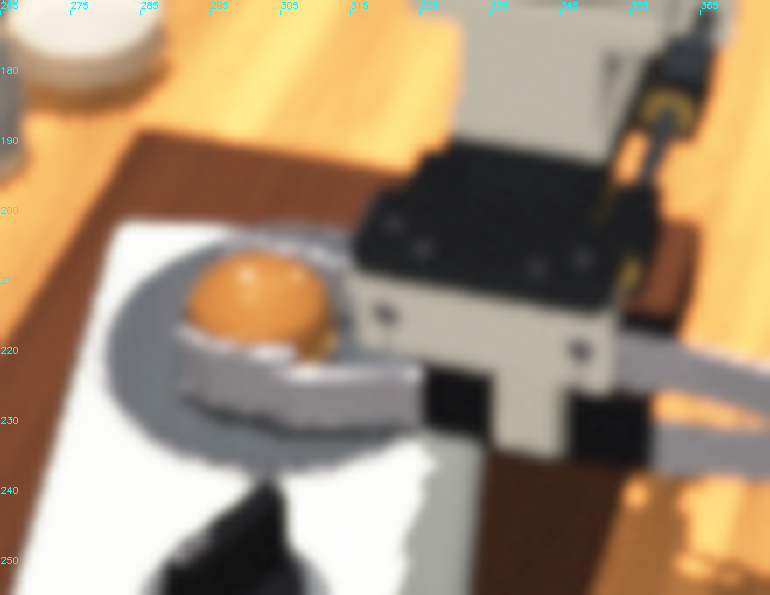

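The opening holds at 43.5 mm, which fits the jaws closed on the bun. I lift gently.

Call:
play_rows(
  deltas=[
    {"x": 0.0,"y": 0.0,"z": 0.003,"ax": 0.0,"ay": 0.0,"az": 0.0,"fingers": 0.65},
    {"x": 0.0,"y": 0.0,"z": 0.007,"ax": 0.0,"ay": 0.0,"az": 0.0,"fingers": 0.65},
    {"x": 0.0,"y": 0.0,"z": 0.01,"ax": 0.0,"ay": 0.0,"az": 0.0,"fingers": 0.65},
    {"x": 0.0,"y": 0.0,"z": 0.01,"ax": 0.0,"ay": 0.0,"az": 0.0,"fingers": 0.65},
    {"x": 0.0,"y": 0.0,"z": 0.01,"ax": 0.0,"ay": 0.0,"az": 0.0,"fingers": 0.65},
    {"x": 0.0,"y": 0.0,"z": 0.01,"ax": 0.0,"ay": 0.0,"az": 0.0,"fingers": 0.65},
    {"x": 0.0,"y": 0.0,"z": 0.01,"ax": 0.0,"ay": 0.0,"az": 0.0,"fingers": 0.65},
    {"x": 0.0,"y": 0.0,"z": 0.01,"ax": 0.0,"ay": 0.0,"az": 0.0,"fingers": 0.65},
  ],
)

```text
clock: 13.85
tool_pos: [475.1, 83.1, 135.7]
tool_rot: [-3.142, -0.001, -0.001]
ft_force: [0.2, -0.4, -1.3]
grip_width: 43.3
```

Call:
play_rows(
  deltas=[
    {"x": 0.0,"y": 0.0,"z": 0.01,"ax": 0.0,"ay": 0.0,"az": 0.0,"fingers": 0.65},
    {"x": 0.0,"y": 0.0,"z": 0.01,"ax": 0.0,"ay": 0.0,"az": 0.0,"fingers": 0.65},
    {"x": 0.0,"y": 0.0,"z": 0.007,"ax": 0.0,"ay": 0.0,"az": 0.0,"fingers": 0.65},
    {"x": 0.0,"y": 0.0,"z": 0.004,"ax": 0.0,"ay": 0.0,"az": 0.0,"fingers": 0.65},
    {"x": 0.0,"y": 0.0,"z": 0.0,"ax": 0.0,"ay": 0.0,"az": 0.0,"fingers": 0.65},
    {"x": 0.0,"y": 0.0,"z": 0.0,"ax": 0.0,"ay": 0.0,"az": 0.0,"fingers": 0.65},
    {"x": 0.0,"y": 0.0,"z": 0.0,"ax": 0.0,"ay": 0.0,"az": 0.0,"fingers": 0.65},
  ],
)

```text
clock: 14.55
tool_pos: [474.6, 83.1, 165.0]
tool_rot: [3.142, 0.001, -0.002]
ft_force: [-0.2, -0.3, -0.4]
grip_width: 43.5
```

Run:
```python
from h import *
s=cam("side")
crop(s,235,110,130,100,6,"pics/s15.png")
cv2.imwrite("pics/s15full.png",s["pixels"][:,:,::-1])
cam("top","pics/t15.png")
o=manip.get_obs();p=o["tool_pos"];print(o["clock"],p,o["ft_force"],o["grip_width"])
for q in [(570,83,152),(570,83,156),(570,83,193)]:print(((proj(s,q)-[235,110])*6).round())
```

```text
14.65 [474.65978067  83.07721965 165.08715671] [-0.06871132 -0.58671795 -1.22950674] 43.17481333067675
[393. 461.]
[393. 452.]
[388. 364.]
```

View pics/s15.png

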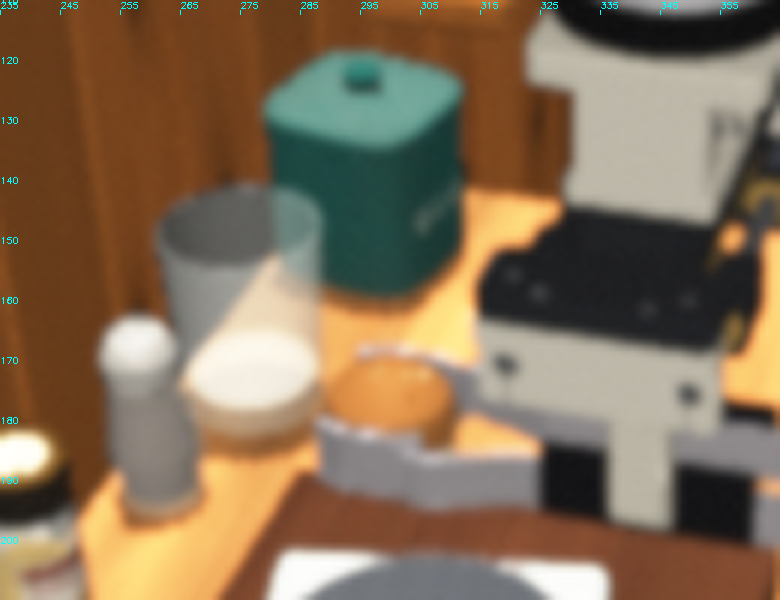

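View pics/s15full.png

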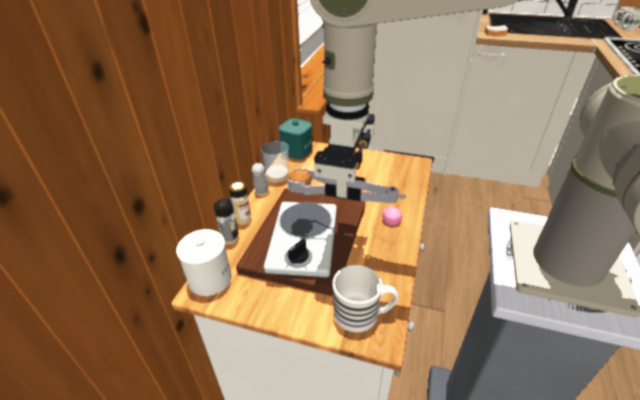

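View pics/t15.png

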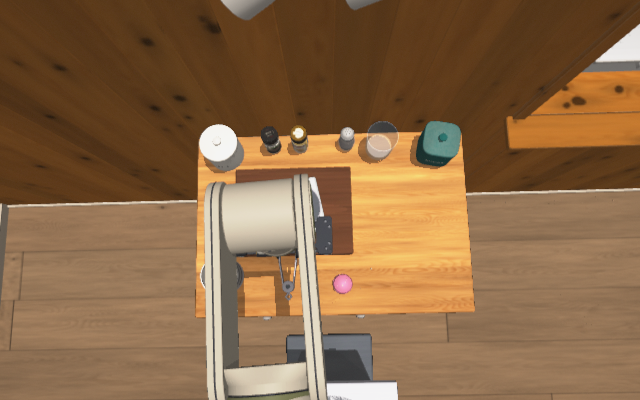

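The bun hangs in the closed jaws at about (300,177) px in the side view. The plate is empty, the knob is still at off, and the bystanders have not moved. I'll hand the job in.

Run:
```python
from rig import ticket, manip
print(ticket.close_job())
o=manip.get_obs(); print(o["clock"],o["tool_pos"],o["grip_width"])
```

```text
the job is handed in; nothing more can be done
None
the job is handed in; nothing more can be done
```

The job is handed in: the knob is off and the bun is held up in the squeezed tongs. The run took about 15 s of the 62 s allowed.

- **Knob:** I turned it about 1.22 rad clockwise. Both cameras then showed the pointer at the off mark, and it was still there in the last side picture.
- **Tongs and bun:** The tongs closed on the bun with the pads at 43.3 mm (expected about 44), and that width stayed steady through the lift. The TCP rose 100.4 mm, and the side picture showed the bun in the jaws above an empty plate.
- **Other things:** The other items looked unmoved. The mug could be checked only from the side, because the arm covered it in the top view. The wrist force in the readings I took stayed below about 11 N. The gripper stayed about 95 mm behind the bun.
- **Disagreements:**
  - The two cameras differed by 2–6 mm, which I settled by comparing the fingertips and tong tips with the side camera.
  - The first two move calls were refused for missing keys, and nothing moved.
  - I could not read the state after handing in.

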